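# Sort the egg-painting things away

### The arm

A 6-joint arm with a two-finger parallel gripper is mounted at the origin on the work surface. World frame = base frame: x ahead of the robot, y to its left, z up, the work surface at z = 0. Lengths are in mm, angles in rad, forces in N, time in s.
With the tool pointing down it reaches from about 300 to 775 mm from the base axis. Payload 14.6 kg.
Tool frame: the origin (TCP) lies between the finger pads; the fingertips stand 19 mm ahead of it and the grasp point (between the pads) is the TCP; z points along the fingers, y is the line along which they close (so a half turn about z gives the same grasp; the last joint's range is limited). The gripper opens to 94 mm and grips with 3 to 60 N. Pads are 16 mm wide; open, the fingers measure 119 mm over their backs; the gripper's body (75 mm by 177 mm) begins 78 mm behind the grasp point.
Start: joints at [-1.373, 0.3, 1.521, -0, 1.321, -0.067], TCP at [143.937, -530.821, 224.446] pointing down, gripper open.
Joint ranges: [-3.03, 3.03], [-0.79, 2.21], [0.23, 2.52], [-1.04, 4.18], [0, 3.07], [-2.55, 2.55]. Speed limits (rad/s): [2.22, 2.22, 2.57, 3.14, 3.14, 3.14].

### API

Orientations are given as [roll, pitch, yaw] about the fixed x, y, z axes, in that order (R = Rz(yaw) Ry(pitch) Rx(roll)).
In Python, from cell import monitor, imaging, job, find_in, trace gives the robot as it stands. The module is installed in compiled form; this text tells all that it offers.
- The arm moves only by the tool arm_command, never from a script. Its argument "steps" is a list of rows, each a list of 5 numbers: the opening, from 0 (shut) to 1 (fully open), then the shift along the tool's x, y, z in mm, then the turn about the tool's z in degrees. In form: [[gripper, dx, dy, dz, turn], ...]. A call has 1 to 20 rows; each row is the pose to reach, as a shift and turn from the pose commanded when the call began, along the tool's axes at that moment; what a row does not reach only later rows make up. A row lasts 1/8 s, in which the tool goes at most 62.5 mm and 10.7 degrees, less where a joint would pass 70% of its speed; a pose out of reach is approached as far as the arm can. A call with a gripper value outside its range is refused whole. The fingers move at their own pace and stop on an object; "force" is the grip in N (left out, the last holds). Time passes only in rows, so rows that repeat a pose let the fingers close. It gives the time, the measured TCP pose, the force, the opening and the grip force at its end, in the units of the state.
- monitor.read_state(): the state, without advancing time (a new reading comes with each control period).
- imaging.camera(name): name is "scene" or "top" or "wrist"; returns a dict with "img" (400x640x3 uint8, red, green, blue), "mtx" (3x3 intrinsics, pixels), "view" (4x4, takes a point from world to camera coordinates). Camera axes: x right, y down, z forward; pixel columns grow to the right and rows downward; lengths in mm; the calibration is good to about 2 mm. The wrist camera is an equidistant fisheye: a pixel r from the principal point sees the ray r / f radians off the axis. A picture is of the moment at which its call begins. There is no depth.
- job.sign_off(): hands the job in; it is judged then, once.
Trained networks look in a picture, given as the dict that the camera call returned (one of the last four; its "shot" number tells which), for a name from the list of things; names that differ only in an ending like _2 or _b are one class to them, and where a whole thing is asked for, a point or a joint stands for the part that bears it (a point fixed in the world has none). Each returns a list of dicts, best first, with "p" (0 to 1); they miss things now and then, are a little off and sometimes report something else, mostly with a low value. They report only what shows in the picture. A call takes as long as a camera call. They do not tell look-alikes from the thing itself.
- find_in(picture, target): "rect" ([centre column, centre row, width, height] in pixels, round what is visible of it).
- trace(picture, target): "region" (400x640 bool, what is visible of it) and "rect" ([centre column, centre row, width, height] in pixels, round what is visible of it).
The state is a dict: "clock": time; "joints": joint angles; "qd": joint speeds; "effort": joint torques, N m; "eef_pos": TCP position; "eef_rot": TCP orientation; "wrist_force": force on the tool from outside, world axes, zero at the start; "moment": the same for the moment, N m; "finger_gap": finger opening in mm; "finger_force": force on a finger pad.
Only numpy, scipy, OpenCV 4.12 (cv2) and the standard library are available. Lean on these libraries where they do the work, as an engineer would, in place of code of your own. Each camera call takes 0.05 s, during which the arm holds its last target. There are 200 camera calls.

### The job

The egg-painting workshop is over: sort the leftovers on the table back where they belong. Stand each of the two eggs upright in a cup of its own in the grey egg tray, foot down on the bottom of the cup, set both tealights flat, wick up, side by side on the floor of the round tin, and lay the pencil flat inside the dark wooden pencil tray. Leave the glass jar and the mug standing where they are.

Things in the scene. Friction and masses are not known exactly. Their poses are not given: they have to be found in the camera images.
- egg0_center (a point): One of two alike off-white ceramic craft eggs, unpainted, blunt flat foot down: 60 mm tall, 44 mm across at its widest (24 mm above the foot), flat foot 26 mm across; stands upright and loose on the table, about 55 g. This point is its centre, 30 mm above the foot; z is its long axis, up
- egg1_center (a point): The other of two alike off-white ceramic craft eggs, unpainted, blunt flat foot down: 60 mm tall, 44 mm across at its widest (24 mm above the foot), flat foot 26 mm across; stands upright and loose on the table, about 55 g. This point is its centre, 30 mm above the foot; z is its long axis, up
- tealight0_center (a point): One of two alike tealights: round aluminium cup with white wax and a wick, 38 mm across, 16 mm tall, about 16 g; stands loose on the table, wick up. This point is its centre, 8 mm above its underside; z points up through the wick
- tealight1_center (a point): The other of two alike tealights: round aluminium cup with white wax and a wick, 38 mm across, 16 mm tall, about 16 g; stands loose on the table, wick up. This point is its centre, 8 mm above its underside; z points up through the wick
- pencil_center (a point): Thick six-sided pencil, dark blue with a bare wooden point: 125 mm long, 12 mm across its flats, lying loose on a flat, about 14 g. This point is on its axis, midway along its length and 6 mm above the table; x runs along it towards the sharpened point (the last 20 mm taper). It may roll about x from flat to flat
- egg_tray: Grey pulp egg tray, 113 (x) by 167 mm (y), six empty round cups centred at x = -27, +27 and y = -54, 0, +54 mm in its frame; each 48 mm across inside at the rim (18 mm above the table), tapering to 33 mm at its floor (3 mm up). Flat deck at rim height; two blunt pegs, 22 mm high, at x = 0, y = -27, +27 mm. Does not move when touched. Origin: centre of the underside; z up
- tin: Round shallow open steel tin, 150 mm across, inside about 144 mm across; rim 15 mm above the table, flat floor 3 mm above the table; empty. Does not move when touched. Origin: centre of the underside, on the table; z up
- pencil_tray: Long low open tray of dark wood, 84 mm (x) by 174 mm (y) outside, 74 by 164 mm inside, walls 5 mm thick and 18 mm high, flat floor 5 mm above the table; empty; the pencil fits in lengthwise, along y. Does not move when touched. Origin: centre of the underside, on the table; z up
- jar_center (a point): Bystander: loose open preserving jar of clear glass, 90 mm across, 140 mm tall, about 0.4 kg, to the robot's left (+y). This point is its centre, 70 mm above the table; z up
- mug_center (a point): Bystander: loose white ceramic mug with one handle, 82 mm across without the handle, 85 mm tall, about 0.3 kg, to the robot's right (-y). This point is its centre, half-way up; z up
Things that resemble listed ones, but are neither listed nor needed, are in the scene too. Leave any orange look-alike of the part that bears tealight0_center alone. What is shaped like the part that bears tealight1_center but yellow is not meant.

How it is judged:
By the outcome, as a careful person would: the job done as asked, in the order asked, and still so for the second after the job is handed in, with the robot touching nothing.
It also fails if it takes over 128 s, if anything falls off the work surface, if the arm or the gripper's body presses on something with over 40 N, if the wrist force passes 120 N, or if a joint passes its speed limit or range.

## Working session

There is one attempt and no reset: what is moved stays moved. The work goes in short steps, Python scripts to look and compute and a tool call to move; the robot and the scene stay as the last step left them, time stands still between calls to the robot, and variables do not carry over. Pictures are saved under pics/ and viewed, at most 14 in all, crops included, and the job is handed in when it is done.

Besides the shell and the picture viewer there is one more tool, called after ">>>" as name(argument=value, ...) on one line, values as JSON. arm_command: Moves the arm, as the interface text tells. Its arguments: {"type":"object","properties":{"steps":{"type":"array","items":{"type":"array","items":{"type":"number"}}},"force":{"type":"number"}},"required":["steps"]}

```bash
mkdir -p pics
cat > h.py <<'E'
import numpy as np, cv2
from cell import monitor, imaging, job, find_in, trace
def ray(c,u,v,fish=False):
    K=c["mtx"];T=np.array(c["view"]);x=(u-K[0][2])/K[0][0];y=(v-K[1][2])/K[1][1]
    if fish:
        r=np.hypot(x,y);d=np.array([x/r*np.sin(r),y/r*np.sin(r),np.cos(r)]) if r>1e-9 else np.array([0,0,1.])
    else: d=np.array([x,y,1.])
    R=T[:3,:3];return -R.T@T[:3,3],R.T@d
def at(c,u,v,z,fish=False):
    o,d=ray(c,u,v,fish);return (o+d*(z-o[2])/d[2])[:2]
def save(c,n): cv2.imwrite("pics/"+n+".png",c["img"][:,:,::-1])
E
python3 - <<'E'
from h import *
s=monitor.read_state();print(s)
for n in ["top","scene"]:
    c=imaging.camera(n);save(c,n+"0")
    T=np.array(c["view"]);print(n,"cam pos",-T[:3,:3].T@T[:3,3])
    for t,z in [("egg0_center",24),("tealight0_center",8),("pencil_center",6),("egg_tray",18),("tin",15),("pencil_tray",18),("jar_center",70),("mug_center",42)]:
        for f in find_in(c,t)[:6]: print(t,round(f["p"],2),np.round(f["rect"]),np.round(at(c,*f["rect"][:2],z)))
E
```

```text
{'clock': 0.0, 'joints': array([-1.37261759e+00,  3.00463655e-01,  1.52159842e+00, -1.66090226e-05,
        1.32065008e+00, -6.65876785e-02]), 'qd': array([-0.000507  ,  0.00258405,  0.00040398,  0.00075994, -0.00047607,
        0.00198132]), 'effort': array([ 3.87135791e-03, -5.31803513e+01, -3.52733946e+01,  7.10428390e-02,
        2.43738864e-02, -9.42697943e-05]), 'eef_pos': array([ 143.87934906, -530.60275759,  223.88305289]), 'eef_rot': array([-3.14047456e+00, -5.84383358e-05,  2.64770504e-01]), 'wrist_force': array([-0.45940708, -0.3331022 ,  0.01752681]), 'moment': array([0.02823359, 0.0482459 , 0.05099105]), 'finger_force': 0.0, 'finger_gap': 94.00537112256688}
top cam pos [ 281.71007114   -7.41898498 1487.61498773]
egg0_center 0.74 [334. 219.  13.  11.] [432. -18.]
egg0_center 0.65 [286. 216.  11.  14.] [439. 135.]
egg0_center 0.63 [363. 224.  15.  18.] [ 419. -111.]
tealight0_center 0.5 [309. 219.  14.  13.] [432.  63.]
pencil_center 0.68 [252. 226.  20.  29.] [406. 249.]
egg_tray 0.88 [399. 163.  54.  36.] [ 620. -224.]
tin 0.91 [334. 153.  48.  50.] [649. -12.]
pencil_tray 0.95 [264. 161.  54.  30.] [618. 217.]
jar_center 0.97 [169. 191.  41.  34.] [504. 500.]
mug_center 0.83 [485. 209.  34.  33.] [ 472. -493.]
scene cam pos [1406.97300394 -127.66935357 1102.80732468]
egg0_center 0.53 [285. 192.  11.  21.] [ 416. -106.]
tealight0_center 0.6 [367. 192.  10.  14.] [428. 133.]
pencil_center 0.64 [406. 187.  26.  19.] [420. 253.]
egg_tray 0.86 [250. 260.  74.  48.] [ 641. -214.]
egg_tray 0.67 [368. 194.  10.  14.] [446. 131.]
tin 0.62 [332. 262.  60.  53.] [670.  -3.]
tin 0.61 [149. 212.  39.  40.] [ 445. -494.]
pencil_tray 0.56 [409. 239.  74.  39.] [619. 214.]
jar_center 0.68 [503. 189.  41.  58.] [514. 500.]
mug_center 0.85 [148. 211.  39.  39.] [ 466. -485.]
mug_center 0.65 [404. 186.  29.  17.] [446. 237.]
mug_center 0.58 [501. 189.  42.  57.] [488. 510.]
```

Run:
```python
import cv2,numpy as np
a=cv2.imread("pics/top0.png")[120:260,220:440];b=cv2.imread("pics/scene0.png")[160:300,200:460]
cv2.imwrite("pics/both.png",np.vstack([cv2.resize(a,(660,300+120)[:2],interpolation=2)[:300*2],][0:1]))
cv2.imwrite("pics/b2.png",cv2.resize(b,None,fx=3,fy=3,interpolation=2))
```

```text
(no output)
```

View pics/both.png

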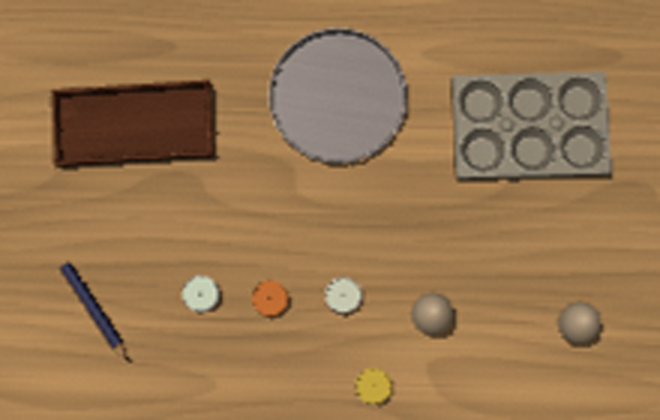

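View pics/b2.png

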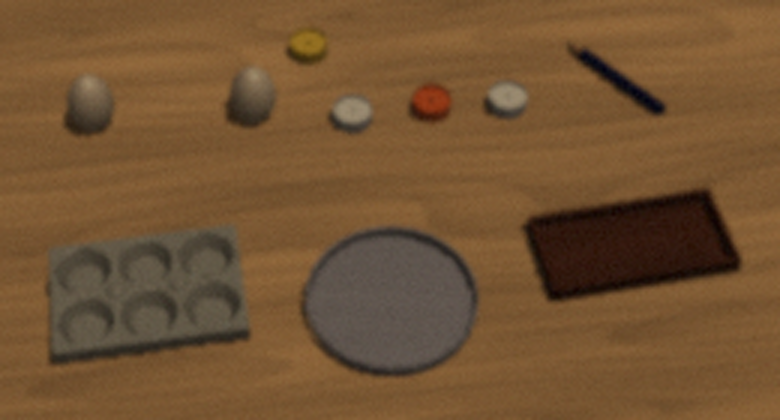

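The top view (3x crop from 220,120) shows the white tealights at crop (200,294) and (343,296), with orange at (270,298) and yellow at (373,386). The eggs are at (433,313) and (580,324). The pencil runs from (66,265) to its tip at (128,360). The network missed one egg and took one tealight for an egg, so I'll measure with my own pixels and then refine with the wrist camera.

```bash
cat >> h.py <<'E'
def blobs(c,lo,hi,amin=40):
    hsv=cv2.cvtColor(c["img"],cv2.COLOR_RGB2HSV);m=cv2.inRange(hsv,np.array(lo),np.array(hi))
    n,l,s,ce=cv2.connectedComponentsWithStats(m);return [(s[i],ce[i]) for i in range(1,n) if s[i][4]>=amin],m
E
python3 - <<'E'
from h import *
c=imaging.camera("top")
P=lambda x,y,z:np.round(at(c,220+(x-1)/3,120+(y-1)/3,z),1)
for n,l,z in [("cups",[(481,101),(530,99),(579,97),(484,148),(533,148),(581,146)],18),("eggs",[(433,313),(580,324)],28),("tl",[(200,294),(343,296)],16),("pen",[(66,265),(128,360)],6),("tin",[(339,97)],15),("ptray",[(53,91),(210,83),(214,156),(57,165)],18)]:
    print(n,[list(P(x,y,z)) for x,y in l])
E
```

```text
cups [[np.float64(651.4), np.float64(-162.8)], [np.float64(654.7), np.float64(-216.2)], [np.float64(658.1), np.float64(-269.6)], [np.float64(599.2), np.float64(-166.3)], [np.float64(600.3), np.float64(-219.4)], [np.float64(603.6), np.float64(-271.4)]]
eggs [[np.float64(417.7), np.float64(-112.2)], [np.float64(409.3), np.float64(-267.5)]]
tl [[np.float64(433.9), np.float64(136.2)], [np.float64(435.0), np.float64(-16.7)]]
pen [[np.float64(463.4), np.float64(283.1)], [np.float64(362.5), np.float64(211.7)]]
tin [[np.float64(653.4), np.float64(-8.0)]]
ptray [[np.float64(652.9), np.float64(304.3)], [np.float64(665.4), np.float64(133.2)], [np.float64(584.3), np.float64(126.1)], [np.float64(570.8), np.float64(295.8)]]
```

>>> arm_command(steps=[[1, 385, -290, -60, 15.2], [1, 385, -290, -60, 15.2], [1, 385, -290, -60, 15.2], [1, 385, -290, -60, 15.2], [1, 385, -290, -60, 15.2], [1, 385, -290, -60, 15.2], [1, 385, -290, -60, 15.2], [1, 385, -290, -60, 15.2], [1, 385, -290, -60, 15.2], [1, 385, -290, -60, 15.2], [1, 385, -290, -60, 15.2]])

```text
clock: 2.33
eef_pos: [439.1, -151.0, 284.3]
eef_rot: [3.142, 0.0, -0.002]
wrist_force: [-0.7, -0.2, -0.5]
finger_gap: 94.0
finger_force: 0.0
```

Run:
```python
from h import *
c=imaging.camera("wrist");save(c,"w1")
T=np.array(c["view"]);print(-T[:3,:3].T@T[:3,3],c["mtx"][0][0])
for t,z in [("egg0_center",28),("tealight0_center",16),("egg_tray",18),("tin",15)]:
    for f in find_in(c,t)[:4]: print(t,round(f["p"],2),np.round(f["rect"]),np.round(at(c,*f["rect"][:2],z,True),1))
```

```text
[ 515.4532163  -151.82608773  444.19067137] 309.70691628693146
egg0_center 0.73 [293. 189.  33.  31.] [ 414.7 -115. ]
egg0_center 0.51 [141. 177.  20.  24.] [435.3 123.1]
tealight0_center 0.82 [184. 177.  29.  25.] [431.7  52. ]
tealight0_center 0.69 [142. 176.  21.  28.] [433.9 127.7]
egg_tray 0.64 [ 14. 154.  27.  44.] [494.6 485.6]
egg_tray 0.61 [368.  42. 122.  83.] [ 619.9 -219.1]
tin 0.65 [221.  37. 100.  74.] [634.5 -12.4]
```

View pics/w1.png

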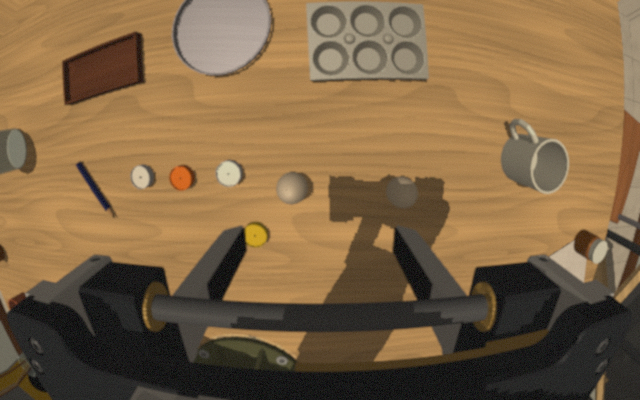

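The wrist view shows the egg tray top centre, the tin at (222,35) and the pencil tray at (104,68). The eggs are at (293,188) and (401,192), and the white tealights at (142,177) and (230,173). This matches the top view to about 3 mm, so I'll take egg 0.

>>> arm_command(steps=[[1, -23, -37.5, 60, 0], [1, -23, -37.5, 120, 0], [1, -23, -37.5, 170, 0], [1, -23, -37.5, 215, 0], [1, -23, -37.5, 240, 0], [1, -23, -37.5, 247.5, 0], [1, -23, -37.5, 247.5, 0], [0.3, -23, -37.5, 247.5, 0], [0.3, -23, -37.5, 247.5, 0], [0.3, -23, -37.5, 247.5, 0], [0.3, -23, -37.5, 247.5, 0], [0.3, -23, -37.5, 247.5, 0]], force=12)

```text
clock: 4.08
eef_pos: [416.6, -112.7, 37.0]
eef_rot: [3.142, -0.0, -0.0]
wrist_force: [-0.0, 0.5, -1.2]
finger_gap: 47.3
finger_force: 0.0
```

Run:
```python
from h import *
c=imaging.camera("wrist");save(c,"w2")
s=monitor.read_state();print(s["eef_pos"],s["finger_gap"],s["finger_force"])
```

```text
[ 416.64983068 -112.64356295   36.96483982] 43.3767410842559 7.322774087078869
```

View pics/w2.png

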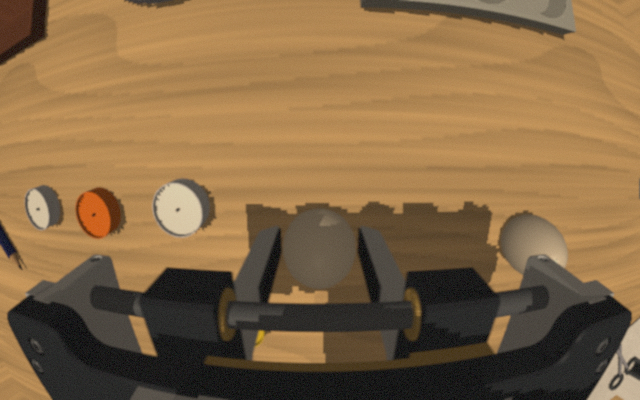

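Egg 0 is between the pads at (320,248), and the gap of 43.4 mm fits its width. I'll lift it and move to where the camera sees the tray.

>>> arm_command(steps=[[0.3, 0, 0, 0, 0], [0.3, 0, 0, 0, 0], [0.3, 0, 0, -20, 0], [0.3, 0, 0, -60, 0], [0.3, 40, 25, -103, 0], [0.3, 80, 50, -103, 0], [0.3, 120, 75, -103, 0], [0.3, 143, 77, -103, 0], [0.3, 143, 77, -103, 0], [0.3, 143, 77, -103, 0]], force=12)

```text
clock: 5.38
eef_pos: [558.9, -189.5, 139.7]
eef_rot: [-3.141, 0.001, -0.0]
wrist_force: [0.1, 0.2, -0.5]
finger_gap: 43.1
finger_force: 12.0
```

Run:
```python
from h import *
c=imaging.camera("wrist");save(c,"w3")
s=monitor.read_state();print(s["eef_pos"],s["finger_gap"],s["finger_force"])
g=cv2.cvtColor(c["img"],cv2.COLOR_RGB2GRAY)
print(find_in(c,"egg_tray")[:2],find_in(c,"egg0_center")[:3])
```

```text
[ 558.87863718 -189.46658665  139.91557769] 43.40139845021818 11.999942790716887
[{'rect': [321.1, 249.6, 72.1, 81.3], 'p': 0.74}, {'rect': [347.9, 127.7, 180.8, 128.3], 'p': 0.72}] [{'rect': [320.1, 249.5, 75.6, 79.7], 'p': 0.73}]
```

View pics/w3.png

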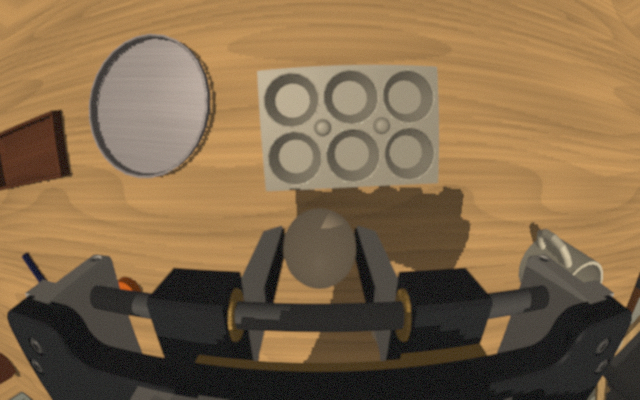

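The tray is fully visible, with cup rims near (291,99), (351,97), (408,96), (295,157), (353,154) and (410,153). The held egg is centred at (320,248).

Run:
```python
from h import *
from scipy.optimize import least_squares
import cv2
img=cv2.imread("pics/w3.png")[:,:,::-1]
c=imaging.camera("wrist")
px=[(291,99),(351,97),(408,96),(295,157),(353,154),(410,153)]
m=[(27,54),(27,0),(27,-54),(-27,54),(-27,0),(-27,-54)]
W=np.array([at(c,*p,18,True) for p in px]);M=np.array(m)
def f(p): C,S=np.cos(p[2]),np.sin(p[2]);return M@np.array([[C,S],[-S,C]])+p[:2]
r=least_squares(lambda p:(f(p)-W).ravel(),[628,-217,0.05])
print(np.round(W,1).tolist(),"\n",r.x,np.round(f(r.x)-W,1).tolist());print(np.round(f(r.x),1).tolist())
print(monitor.read_state()["eef_pos"],[at(c,320,248.5,z,True) for z in (125,132,140)])
for n,z in (("tin",15),): 
  for q in find_in(c,n)[:2]: print(n,q,at(c,*q["rect"][:2],z,True))
```

```text
[[650.6, -164.8], [652.5, -218.8], [655.8, -272.0], [597.4, -168.0], [600.3, -221.3], [602.3, -275.7]] 
 [ 6.26471643e+02 -2.20098395e+02  5.03192005e-02] [[0.1, 0.0], [0.9, 0.1], [0.4, -0.7], [-0.6, 0.5], [-0.8, -0.2], [-0.1, 0.3]]
[[650.7, -164.8], [653.4, -218.7], [656.2, -272.7], [596.8, -167.5], [599.5, -221.5], [602.2, -275.4]]
[ 559.22149418 -189.59816298  140.26810455] [array([ 555.17027057, -190.80008898]), array([ 558.37844086, -190.77764685]), array([ 562.04492119, -190.7519987 ])]
tin {'rect': [148.5, 106.8, 123.0, 149.1], 'p': 0.69} [652.5870257  -18.09280419]
tin {'rect': [32.5, 267.8, 21.5, 27.1], 'p': 0.29} [444.59765092 253.97938019]
```

>>> arm_command(steps=[[0.3, 50, -14, 0, 0], [0.3, 92.5, -26, 0, 0], [0.3, 92.5, -26, 30, 0], [0.3, 92.5, -26, 60, 0], [0.3, 92.5, -26, 75, 0], [0.3, 92.5, -26, 83, 0], [0.3, 92.5, -26, 90, 0], [0.3, 92.5, -26, 95, 0], [0.3, 92.5, -26, 99.5, 0], [0.3, 92.5, -26, 99.5, 0], [0.3, 92.5, -26, 99.5, 0]])

```text
clock: 7.0
eef_pos: [652.2, -163.8, 40.7]
eef_rot: [3.142, -0.0, -0.0]
wrist_force: [-0.2, -0.6, -0.8]
finger_gap: 42.7
finger_force: 12.0
```

>>> arm_command(steps=[[0.3, 0, 0, 0.5, 0], [0.62, 0, 0, 0.5, 0], [0.62, 0, 0, 0.5, 0], [0.62, 0, 0, 0.5, 0], [0.62, 0, 0, -25, 0], [0.62, 0, 0, -70, 0], [0.9, -55, 25, -100, 0], [1, -110, 50, -100, 0], [1, -165, 75, -100, 0], [1, -200, 104, -100, 0], [1, -200, 104, -100, 0], [1, -200, 104, -100, 0], [1, -200, 104, -100, 0]])

```text
clock: 8.62
eef_pos: [452.8, -267.1, 140.3]
eef_rot: [-3.141, 0.0, 0.001]
wrist_force: [0.2, -0.1, -0.3]
finger_gap: 93.8
finger_force: 0.0
```

Run:
```python
from h import *
c=imaging.camera("wrist");save(c,"w4")
s=monitor.read_state();print(s["eef_pos"],s["finger_gap"],s["finger_force"])
for q in find_in(c,"egg0_center")[:4]: print(q,at(c,*q["rect"][:2],28,True),at(c,*q["rect"][:2],31,True))
```

```text
[ 452.72628861 -267.07878836  140.31502263] 94.27527341159842 0.0
{'rect': [209.6, 8.2, 53.7, 16.1], 'p': 0.87} [ 634.70828733 -166.93709873] [ 633.54450317 -168.04743812]
```

View pics/w4.png

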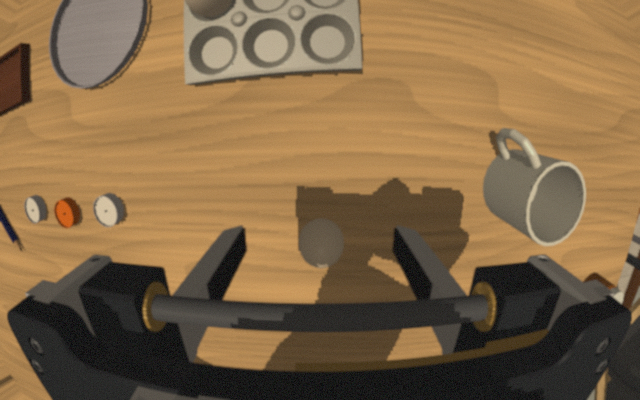

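Egg 1 is centred between the open fingers at (321,242), which puts it at x≈411, y≈-267. Egg 0 sits in its cup at the top edge of the picture.

>>> arm_command(steps=[[1, -42, 0, 30, 0], [1, -42, 0, 65, 0], [1, -42, 0, 90, 0], [1, -42, 0, 103, 0], [1, -42, 0, 103, 0], [0.3, -42, 0, 103, 0], [0.3, -42, 0, 103, 0], [0.3, -42, 0, 103, 0], [0.3, -42, 0, 103, 0], [0.3, -42, 0, 103, 0], [0.3, -42, 0, 103, 0], [0.3, -42, 0, 103, 0], [0.3, -42, 0, 103, 0]], force=12)

```text
clock: 10.35
eef_pos: [410.1, -267.7, 37.5]
eef_rot: [3.142, -0.0, -0.0]
wrist_force: [-0.2, -1.2, 0.6]
finger_gap: 43.0
finger_force: 12.0
```

>>> arm_command(steps=[[0.3, 0, 0, -20, 0], [0.3, 0, 0, -60, 0], [0.3, 45, 2, -90, 0], [0.3, 90, 4, -90, 0], [0.3, 140, 6.5, -90, 0], [0.3, 193, 6.5, -90, 0], [0.3, 193, 6.5, -90, 0], [0.3, 193, 6.5, -90, 0], [0.3, 193, 6.5, -60, 0], [0.3, 193, 6.5, -35, 0], [0.3, 193, 6.5, -20, 0], [0.3, 193, 6.5, -12, 0], [0.3, 193, 6.5, -5, 0], [0.3, 193, 6.5, 0, 0], [0.3, 193, 6.5, 3, 0], [0.3, 193, 6.5, 3, 0]])

```text
clock: 12.35
eef_pos: [604.1, -274.5, 37.1]
eef_rot: [3.14, -0.003, -0.0]
wrist_force: [-3.4, 3.1, 15.8]
finger_gap: 42.9
finger_force: 17.4
```

I had a sign slip on the last row, so the tool pressed down with 16 N, still under the limit. I'll back off and release.

>>> arm_command(steps=[[0.3, -0.5, 0, -4, 0], [0.3, -0.5, 0, -4.5, 0], [0.3, -0.5, 0, -4.5, 0], [0.62, -0.5, 0, -4.5, 0], [0.62, -0.5, 0, -4.5, 0], [0.62, -0.5, 0, -4.5, 0], [0.62, -0.5, 0, -30, 0], [0.62, -0.5, 0, -75, 0], [0.8, -60, -30, -110, 0], [0.8, -60, -60, -150, 0], [0.8, -60, -60, -150, 0], [0.8, -60, -60, -150, 0]])

```text
clock: 13.85
eef_pos: [543.1, -214.3, 184.0]
eef_rot: [-3.142, 0.0, -0.0]
wrist_force: [-0.6, -0.5, 0.1]
finger_gap: 75.5
finger_force: 0.0
```

Run:
```python
from h import *
c=imaging.camera("wrist");save(c,"w5")
s=monitor.read_state();print(s["eef_pos"],s["finger_gap"],s["finger_force"])
for n,z in (("tin",15),("tealight0_center",16)): 
  for q in find_in(c,n)[:4]: print(n,q,at(c,*q["rect"][:2],z,True))
```

```text
[ 542.92219064 -214.50484024  183.35860179] 75.2077601303295 0.0
tin {'rect': [148.4, 93.8, 102.3, 129.3], 'p': 0.72} [654.5120432  -16.64407263]
tealight0_center {'rect': [86.4, 254.7, 19.2, 16.4], 'p': 0.67} [442.14979749 129.31618712]
tealight0_center {'rect': [127.4, 262.0, 27.0, 21.8], 'p': 0.61} [437.92842257  48.95884854]
```

View pics/w5.png

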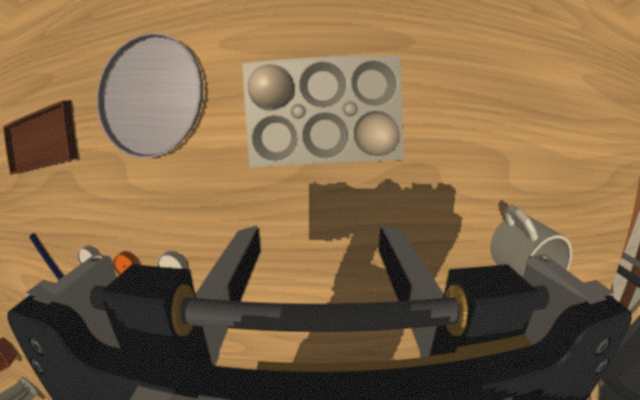

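Both eggs stand centred in their cups at (271,87) and (377,134), with the tin at (152,95). Next is the near white tealight.

>>> arm_command(steps=[[0.7, -30, -55, 0, 0], [0.7, -60, -110, 0, 0], [0.7, -85, -160, 30, 0], [0.7, -108, -198, 63, 0], [0.7, -108, -198, 63, 0], [0.7, -108, -198, 63, 0], [0.7, -108, -198, 63, 0]])

```text
clock: 14.88
eef_pos: [436.0, -17.0, 121.9]
eef_rot: [3.141, -0.001, -0.002]
wrist_force: [-0.1, 0.1, -0.2]
finger_gap: 65.8
finger_force: 0.0
```

Run:
```python
from h import *
c=imaging.camera("wrist");save(c,"w6")
s=monitor.read_state();print(s["eef_pos"],s["finger_gap"],s["finger_force"])
for n,z in (("tealight0_center",16),): 
  for q in find_in(c,n)[:4]: print(n,q,at(c,*q["rect"][:2],z,True))
b,m=blobs(c,(0,0,150),(179,60,255),150)
for s,ce in b: print(s,ce,at(c,*ce,16,True))
```

```text
[435.90411468 -16.97756343 121.85572859] 65.77524797463481 0.0
tealight0_center {'rect': [165.9, 204.9, 34.8, 41.0], 'p': 0.81} [432.834085   131.98109696]
tealight0_center {'rect': [237.8, 206.7, 41.9, 45.0], 'p': 0.65} [431.56305834  56.97179084]
tealight0_center {'rect': [305.7, 21.6, 148.0, 43.3], 'p': 0.42} [595.63059824  -6.28313822]
[ 240    0  138   38 3730] [304.81823056  15.69839142] [601.24551218  -5.50196138]
[302 183  34  12 216] [317.15277778 188.01851852] [448.96480253 -15.95340269]
[150 186  31  36 689] [165.50507983 202.87082729] [434.89594121 132.1310085 ]
[608 284  32  84 729] [630.58984911 323.59259259] [ 189.21909109 -615.79026885]
```

View pics/w6.png

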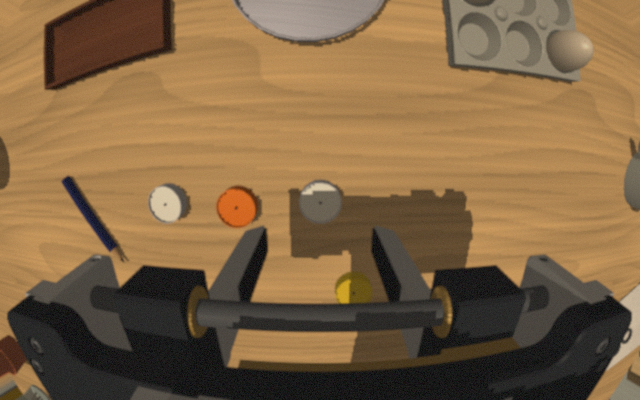

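The near white tealight's top is at (320,201), right under the TCP, and the orange one at (238,206) is clear of the fingers. I'll grasp it.

>>> arm_command(steps=[[0.7, -0.5, 0, 40, 0], [0.7, -0.5, 0, 75, 0], [0.7, -0.5, 0, 93, 0], [0.7, -0.5, 0, 101, 0], [0.7, -0.5, 0, 101, 0], [0.3, -0.5, 0, 101, 0], [0.3, -0.5, 0, 101, 0], [0.3, -0.5, 0, 101, 0], [0.3, -0.5, 0, 101, 0], [0.3, -0.5, 0, 101, 0], [0.3, -0.5, 0, 101, 0]], force=8)

```text
clock: 16.35
eef_pos: [434.9, -16.2, 20.7]
eef_rot: [3.142, -0.0, -0.0]
wrist_force: [-1.6, 0.4, 5.0]
finger_gap: 38.2
finger_force: 8.0
```

>>> arm_command(steps=[[0.3, 0, 0, -20, 0], [0.3, 20, 0, -55, 0], [0.3, 70, -2, -70, 0], [0.3, 125, -4, -70, 0], [0.3, 180, -6, -70, 0], [0.3, 225, -6, -70, 0], [0.3, 242, -6, -70, 0], [0.3, 242, -6, -70, 0], [0.3, 242, -6, -40, 0], [0.3, 242, -6, -20, 0], [0.3, 242, -6, -10, 0], [0.3, 242, -6, -5, 0], [0.3, 242, -6, -3.5, 0], [0.3, 242, -6, -3.5, 0]])

```text
clock: 18.1
eef_pos: [677.0, -10.3, 24.5]
eef_rot: [3.142, -0.001, -0.001]
wrist_force: [-0.5, 0.1, -0.5]
finger_gap: 37.6
finger_force: 8.0
```

>>> arm_command(steps=[[0.58, 0, 0, 0.3, 0], [0.58, 0, 0, 0.3, 0], [0.58, 0, 0, 0.3, 0], [0.58, 0, 0, -25, 0], [0.7, 0, 0, -70, 0], [0.7, -50, -30, -97, 0], [0.7, -100, -60, -97, 0], [0.7, -150, -90, -97, 0], [0.7, -200, -120, -97, 0], [0.7, -242.5, -144, -97, 0], [0.7, -242.5, -144, -97, 0], [0.7, -242.5, -144, -97, 0]])

```text
clock: 19.6
eef_pos: [435.0, 133.8, 121.4]
eef_rot: [-3.141, -0.001, -0.0]
wrist_force: [-0.2, 1.1, -0.3]
finger_gap: 65.9
finger_force: 0.0
```

Run:
```python
from h import *
c=imaging.camera("wrist");save(c,"w7")
s=monitor.read_state();print(s["eef_pos"],s["finger_gap"],s["finger_force"])
for q in find_in(c,"tealight0_center")[:5]: print(q,at(c,*q["rect"][:2],16,True))
```

```text
[435.12342154 133.55553368 121.18861344] 65.7375701625157 0.0
{'rect': [399.4, 205.4, 46.1, 43.1], 'p': 0.81} [432.01114978  59.75313351]
{'rect': [318.2, 204.1, 38.0, 43.6], 'p': 0.75} [433.29502492 133.97975131]
```

View pics/w7.png

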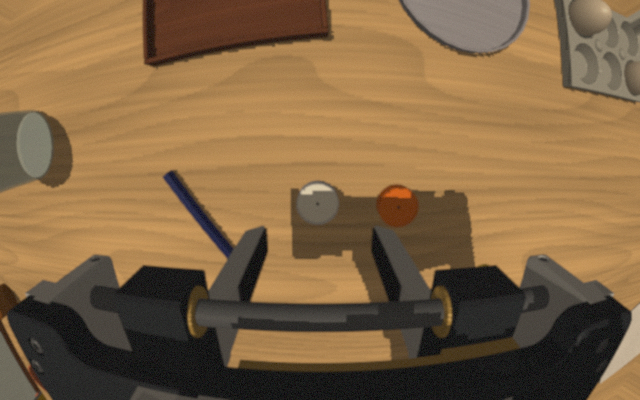

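The second white tealight is at (318,202), and orange at (398,206) stays outside the fingers. I'll descend.

>>> arm_command(steps=[[0.7, -0.5, -1, 40, 0], [0.7, -0.5, -1, 75, 0], [0.7, -0.5, -1, 92, 0], [0.7, -0.5, -1, 100, 0], [0.7, -0.5, -1, 100, 0], [0.3, -0.5, -1, 100, 0], [0.3, -0.5, -1, 100, 0], [0.3, -0.5, -1, 100, 0], [0.3, -0.5, -1, 100, 0], [0.3, -0.5, -1, 100, 0], [0.3, -0.5, -1, 100, 0]], force=8)

```text
clock: 21.08
eef_pos: [433.9, 134.9, 21.2]
eef_rot: [-3.142, -0.0, -0.0]
wrist_force: [-1.5, 0.4, 6.2]
finger_gap: 37.6
finger_force: 8.0
```

>>> arm_command(steps=[[0.3, 0, 0, -20, 0], [0.3, 10, 10, -55, 0], [0.3, 50, 40, -70, 0], [0.3, 90, 75, -70, 0], [0.3, 130, 110, -70, 0], [0.3, 170, 135, -70, 0], [0.3, 195, 145, -70, 0], [0.3, 195, 145, -70, 0], [0.3, 195, 145, -40, 0], [0.3, 195, 145, -20, 0], [0.3, 195, 145, -10, 0], [0.3, 195, 145, -5, 0], [0.3, 195, 145, -3.3, 0], [0.3, 195, 145, -3.3, 0], [0.58, 195, 145, -3, 0], [0.58, 195, 145, -3, 0], [0.58, 195, 145, -3, 0], [0.58, 195, 145, -30, 0], [0.58, 195, 145, -80, 0]])

```text
clock: 23.45
eef_pos: [627.7, -10.2, 100.2]
eef_rot: [-3.141, 0.004, -0.001]
wrist_force: [-0.6, -0.2, 1.3]
finger_gap: 54.9
finger_force: 0.0
```

>>> arm_command(steps=[[0.5, -35, -40, -20, -10], [0.5, -70, -85, -20, -20], [0.5, -105, -130, -20, -30], [0.5, -150, -180, -20, -35], [0.5, -190, -230, -20, -35], [0.5, -215.5, -257.5, -20, -35], [0.5, -215.5, -257.5, -20, -35], [0.5, -215.5, -257.5, -20, -35], [0.5, -215.5, -257.5, -20, -35]])

```text
clock: 24.58
eef_pos: [414.0, 246.6, 120.9]
eef_rot: [3.141, -0.0, 0.609]
wrist_force: [0.6, -0.4, -0.1]
finger_gap: 47.5
finger_force: 0.0
```

Run:
```python
from h import *
s=monitor.read_state();print(s["eef_pos"],s["eef_rot"])
c=imaging.camera("wrist");save(c,"w8")
ti=imaging.camera("top")
for n,cc,f in (("w",c,True),("t",ti,False)):
  for q in trace(cc,"pencil_center")[:1]:
    v,u=np.nonzero(q["region"]);P=np.array([at(cc,a,b,6,f) for a,b in zip(u,v)])
    m=P.mean(0);w,V=np.linalg.eigh(np.cov(P.T));d=V[:,1];t=(P-m)@d
    print(n,q["p"],len(u),m,"angle",np.degrees(np.arctan2(d[1],d[0])),"ends",m+d*t.min(),m+d*t.max())
cr=cv2.resize(ti["img"][120:260,220:440,::-1],None,fx=3,fy=3,interpolation=2)
cv2.imwrite("pics/c8.png",np.vstack([cr[:300],c["img"][100:400,:,::-1][:,:,:].copy().repeat(1,0)[:,:640] if False else cv2.copyMakeBorder(c["img"][100:400,:,::-1],0,0,0,20,0)]))
```

```text
[414.03585491 246.59433526 120.92968647] [ 3.14149135e+00 -4.28009494e-05  6.08957913e-01]
w 0.8 1694 [417.26504407 251.22622254] angle -143.9554398257203 ends [461.77573213 283.61805024] [364.16328703 212.58240372]
t 0.56 117 [681.70125638  -8.26593816] angle -166.3811864653809 ends [703.52061737  -2.9796947 ] [661.31542956 -13.20487491]
```

View pics/c8.png

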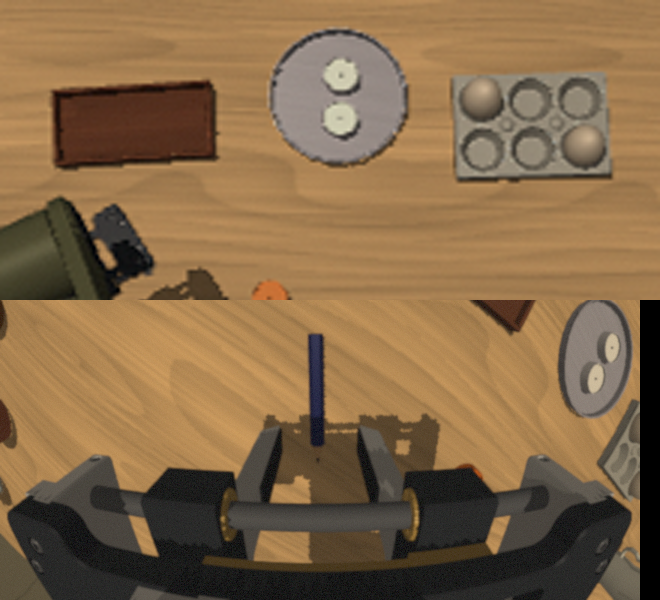

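The tealights lie flat side by side in the tin and the eggs sit in their cups. The pencil lies along the tool axis at (317,335–445 in the lower half), about 1.5 mm off. I'll grasp it.

>>> arm_command(steps=[[0.5, 0, -1, 40, 0], [0.5, 0, -1, 75, 0], [0.5, 0, -1, 92, 0], [0.5, 0, -1, 100, 0], [0.5, 0, -1, 100, 0], [0, 0, -1, 100, 0], [0, 0, -1, 100, 0], [0, 0, -1, 100, 0], [0, 0, -1, 100, 0], [0, 0, -1, 100, 0], [0, 0, -1, 100, 0]], force=8)

```text
clock: 26.15
eef_pos: [412.9, 248.2, 21.1]
eef_rot: [3.142, -0.0, 0.61]
wrist_force: [-1.4, 0.0, 4.1]
finger_gap: 13.3
finger_force: 8.0
```

>>> arm_command(steps=[[0, 0, 0, -20, 0], [0, 0, 0, -60, 0], [0, 25, 25, -80, -10], [0, 50, 50, -80, -20], [0, 75, 75, -80, -30], [0, 105, 100, -80, -40], [0, 130, 125, -80, -50], [0, 149.5, 145, -80, -59.5], [0, 149.5, 145, -80, -59.5], [0, 149.5, 145, -80, -59.5], [0, 149.5, 145, -80, -59.5]])

```text
clock: 27.52
eef_pos: [617.7, 215.4, 101.1]
eef_rot: [-3.141, -0.0, 1.648]
wrist_force: [0.4, -0.8, 0.1]
finger_gap: 13.5
finger_force: 8.0
```

Run:
```python
from h import *
s=monitor.read_state();print(s["eef_pos"],s["eef_rot"],s["finger_gap"])
c=imaging.camera("wrist");save(c,"w9")
```

```text
[617.70193404 215.3559803  101.07352848] [-3.14139786e+00 -1.36640481e-05  1.64791681e+00] 13.47750482411118
```

View pics/w9.png

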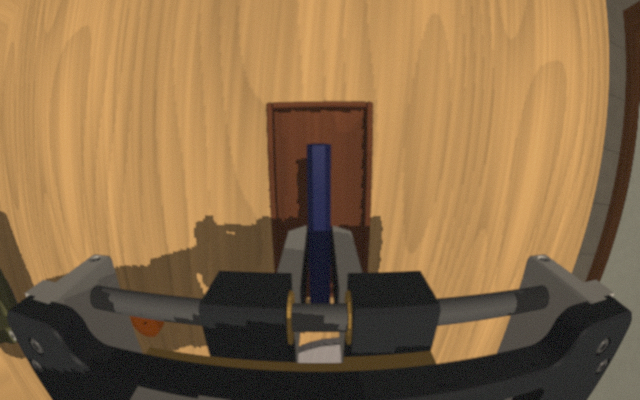

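The pencil is centred over the tray and parallel to it. I'll lower it, release, then back off high and clear.

>>> arm_command(steps=[[0, 0, 0, 30, 0], [0, 0, 0, 52, 0], [0, 0, 0, 65, 0], [0, 0, 0, 72, 0], [0, 0, 0, 74.7, 0], [0, 0, 0, 74.7, 0], [0.3, 0, 0, 74.7, 0], [0.3, 0, 0, 74.7, 0], [0.3, 0, 0, 74.7, 0], [0.3, 0, 0, 50, 0], [0.3, 0, 0, 0, 0], [0.3, -40, 0, -60, 0], [0.3, -90, 0, -100, 0], [0.3, -90, 60, -100, 0], [0.3, -90, 60, -100, 0]])

```text
clock: 29.45
eef_pos: [687.6, 128.8, 200.0]
eef_rot: [3.141, 0.0, 1.647]
wrist_force: [-1.0, 0.0, -1.6]
finger_gap: 28.1
finger_force: 0.0
```

Run:
```python
from h import *
s=monitor.read_state();print(s["eef_pos"],s["clock"],s["finger_gap"])
c=imaging.camera("wrist");d=imaging.camera("scene")
a=d["img"][120:320,120:540,::-1]
cv2.imwrite("pics/c10.png",np.vstack([cv2.resize(a,(640,305),interpolation=2),c["img"][:290,:,::-1]]))
```

```text
[687.5791736  128.82742482 200.03797147] 29.45 28.120846441996772
```

View pics/c10.png

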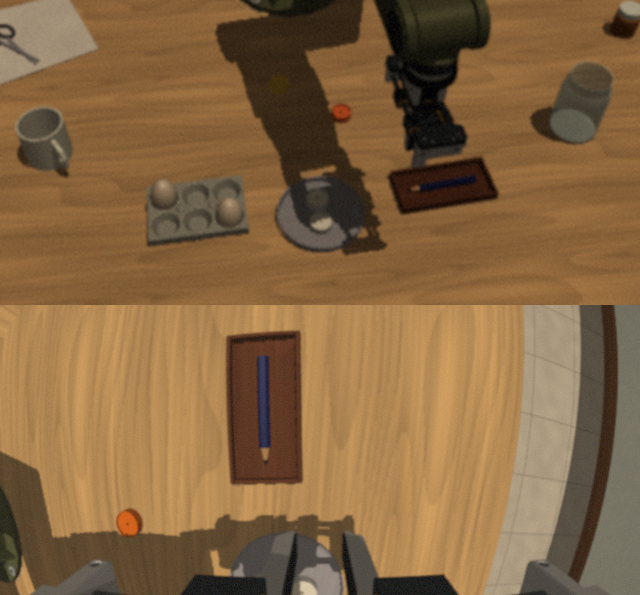

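The pencil lies flat in its tray, the eggs are upright in their cups and the tealights are flat in the tin. The jar, mug and look-alikes haven't moved, and the arm is clear, so I'm handing in.

```bash
python3 -c "
from h import *
print(job.sign_off())"
```

```text
the job is handed in; nothing more can be done
None
```

The job is handed in at about 30 s on the robot's clock: both eggs are upright in cups of their own, both white tealights are flat side by side in the tin, and the pencil is flat in its tray. The jar, mug and look-alikes were left alone; one egg was briefly pressed into its cup with about 16 N before I backed off.

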